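Set the portion stop of a slicing board to the yellow mark

ROBOT

A 6-joint arm with a two-finger parallel gripper is mounted at the origin on the work surface. World frame = base frame: x ahead of the robot, y to its left, z up, the work surface at z = 0. Lengths are in m, angles in degrees, forces in N, time in s.
With the tool pointing down it reaches from about 0.35 to 0.875 m from the base axis. Payload 15.5 kg.
Tool frame: the origin (TCP) lies midway between the tips of the shut fingers; the grasp point (between the pads) lies 19 mm behind it (env.grasp_offset is the distance from the TCP to the grasp point, in m); z points along the fingers, y is the direction in which the jaws open and shut (so a half turn about z gives the same grasp; the last joint's range is limited). The gripper opens to 85 mm and grips with 20 to 120 N. Pads are 22 mm wide; open, the fingers measure 114 mm over their backs; the gripper's body (76 mm by 85 mm) begins 54 mm behind the grasp point. The pads swing forward as they close: fully open they stand 13 mm farther back than shut.
Start: joints at [61.622, 28.281, 77.091, -0, 74.628, -5.472], TCP at [0.243, 0.576, 0.193] pointing down, gripper open.
Joint ranges: [-166.48, 166.48], [-47.26, 123.95], [12.59, 153.08], [-70.14, 250.14], [6.76, 159.57], [-176.63, 176.63]. Speed limits (degrees/s): [108.29, 108.29, 147.25, 172.46, 172.46, 172.46].

INTERFACE

Orientations are given as [roll, pitch, yaw] about the fixed x, y, z axes, in that order (R = Rz(yaw) Ry(pitch) Rx(roll)).
In Python, from workcell import read_state, imaging, env, spotter gives the robot as it stands. The module is installed in compiled form; this text tells all that it offers.
- The arm moves only by the tool jog_arm, never from a script. Its argument "plan" is a list of rows, each a list of 3 entries, a list of its own where there are three numbers: the shift along the world's x, y, z in m, then the turn, a rotation vector about the world's x, y, z in degrees, then the finger opening in m, from 0 to 0.0854. In form: [[[dx, dy, dz], [wx, wy, wz], gripper], ...]. A call has 1 to 12 rows; each row shifts and turns the commanded pose from where the row before left it; what a row does not reach is not made up. A row lasts 1/10 s, in which the tool goes at most 50 mm and 8.59 degrees, less where a joint would pass 70% of its speed; a pose out of reach is approached as far as the arm can. A call is refused whole if a number of a shift passes 0.05 or a number of a turn 8.59, either way. A call with a gripper value outside its range is refused whole. The fingers move at their own pace and stop on an object; the grip force is fixed at half the most. Time passes only in rows, so rows that do not move let the fingers close. It gives the time, the measured TCP pose, the force and the opening at its end, in the units of the state.
- read_state(): the state, without advancing time (a new reading comes with each control period).
- imaging.grab_frame(name): name is "side" or "top" or "wrist"; returns a dict with "img" (384x512x3 uint8, red, green, blue), "camera_matrix" (3x3 intrinsics, pixels), "rvec" (rotation vector, rad) and "tvec" (3), from world to camera coordinates, as OpenCV has them. Camera axes: x right, y down, z forward; pixel columns grow to the right and rows downward; lengths in m; the calibration is good to about 2 mm. A picture is of the moment at which its call begins. There is no depth.
- env.close_job(): hands the job in, once; it reports no verdict.
Trained networks look in a picture, given as the dict that the camera call returned (one of the last four; its "shot" number tells which), for a name from the list of things; names that differ only in an ending like _2 or _b are one class to them, and where a whole thing is asked for, a point or a joint stands for the part that bears it (a point fixed in the world has none). Each returns a list of dicts, best first, with "score" (0 to 1); they miss things now and then, are a little off and sometimes report something else, mostly with a low value. They report only what shows in the picture. A call takes as long as a camera call.
- spotter.recognise(picture, query): "xyz" ([x, y, z] in m, in world coordinates, good to about 4 mm: the middle of the surface that is visible of it).
The state is a dict: "time": time; "joints": joint angles; "qvel": joint speeds; "joint_torque": joint torques, N m; "tcp_pos": TCP position; "ee_rot": TCP orientation; "ft_force": force on the tool from outside, world axes, zero at the start; "moment": the same for the moment, N m; "opening": finger opening in m.
Only numpy, scipy, OpenCV 4.12 (cv2) and the standard library are available. Lean on these libraries where they do the work, as an engineer would, in place of code of your own. Each camera call takes 0.05 s, during which the arm holds its last target.

TASK

Push the blue portion stop along its rail with the fingertips until its red pointer is at the yellow tab and its spring pin has clicked down into the notch there, then take the hand away. Only push, gently: do not grip or ram the stop, do not pull the black knob of the pin up, and leave the egg tray, the spice jar and the ring cutter where they stand.

Things in the scene. Friction and masses are not known exactly. Their poses are not given: they have to be found in the camera images.
- gauge: Fixed white slicing board, 230 x 400 x 18 mm high, on the table. Origin on the table, z up, +y along the board's length and its rail. The board covers x -135 to +95 mm and y -200 to +200 mm of this frame; its rail runs along y at x = +30 mm.
- rail (a point): Point on the rail's centre line half-way along, at the track's top, 38 mm above the table; axes as the gauge's. A dark rail 34 mm wide, top 30 mm above the table, carries a steel track strip 16 mm wide and 8 mm high, 400 mm long. The strip has three like notches (gaps 15 mm long) with middles at y = -25, +25 and +75 mm from here; a tab stands beside each.
- stop (a joint): Position of the blue stop on the rail, m, 0 to 0.205, growing along gauge +y; starts between 0 and 0.05; in a notch at 0.085, 0.135 or 0.185. Stays on the rail, cannot turn. Sliding takes about 2 N. When its pin meets a notch the resistance vanishes and over the last 4 to 5 mm the stop pulls itself to the notch's middle; pushing it on out of a notch takes about 10 N, past which it runs free again.
- pin (a joint): Height of the spring-loaded index pin in the stop, m: 0 while it rides on the track strip, about -0.0035 when dropped into a notch, positive if pulled up. Its black knob, 22 mm in diameter, stands in the middle of the stop's top: 74 to 87 mm above the table when riding, 3.5 mm lower when dropped.
- stop_push (a point): Middle of the stop's flat blue back face, which looks to gauge -y, where fingertips can push it towards +y: 56 mm above the table, on the rail's line; the face is 50 mm wide and spans 41 to 70 mm above the table. Behind it, over the rail, nothing is higher than 38 mm. Axes as the gauge's; moves with the stop.
- stop_pointer (a point): Middle of the stop along the rail, on the rail's centre line, 38 mm above the table; axes as the gauge's; moves with the stop. The stop is a blue block 50 x 50 mm, 26 to 70 mm above the table, with a red pointer 4 mm wide sticking out 20 mm to gauge +x at this point's place along the rail.
- stop_plate (a point): Middle of the stop's aluminium plate, 6 mm thick along the rail, reaching 83 mm from the block to gauge -x over the board, 23 to 75 mm above the table; it moves with the stop and lies 19 mm ahead (+y) of the pointer.
- mark_yellow: Fixed yellow tab 28 x 22 (along the rail) x 12 mm high on the board on the gauge +x side of the rail, beside the notch wanted; origin at the centre of its underside (18 mm above the table), level along the rail with the middle of that notch. Axes as the gauge's.
- mark_grey1: Fixed grey tab like the yellow one, beside a notch that is not wanted.
- mark_grey2: Second fixed grey tab, beside the other notch that is not wanted.
- egg_tray: Loose cardboard tray with six brown eggs in one piece, 100 x 150 x 64 mm high, on the table past the gauge's +y end; origin at the centre of its underside. Not to be moved.
- spice_jar: Loose jar with red cap, 48 mm in diameter, 85 mm high, on the table beyond the board's gauge +x edge; origin at the centre of its underside. Not to be moved.
- ring_cutter: Loose steel ring, 60 mm in diameter, 40 mm high, standing on the board on the gauge -x side near the board's -y end; origin at the centre of its underside. Not to be moved.

How it is judged:
By the outcome, as a careful person would: the job done as asked, in the order asked, and still so for the second after the job is handed in, with the robot touching nothing.
It also fails if it takes over 42 s, if anything falls off the work surface, if the arm or the gripper's body presses on something with over 40 N, if the wrist force passes 120 N, or if a joint passes its speed limit or range.

## Working session

There is one attempt and no reset: what is moved stays moved. The work goes in short steps, Python scripts to look and compute and a tool call to move; the robot and the scene stay as the last step left them, time stands still between calls to the robot, and variables do not carry over. Pictures are saved under pics/ and viewed, and the job is handed in when it is done.

Besides the shell and the picture viewer there is one more tool, called after "Call:" as name(argument=value, ...) on one line, values as JSON. jog_arm: Moves the arm, as the interface text tells. Its arguments: {"type":"object","properties":{"plan":{"type":"array"}},"required":["plan"]}

```bash
mkdir -p pics
cat > h.py <<'E'
import numpy as np,cv2
from workcell import read_state, imaging, env, spotter
def proj(f,P):
    return cv2.projectPoints(np.array(P,float).reshape(-1,3),np.array(f["rvec"],float),np.array(f["tvec"],float),np.array(f["camera_matrix"],float),None)[0].reshape(-1,2)
def ray(f,uv,z):
    R=cv2.Rodrigues(np.array(f["rvec"],float))[0];t=np.array(f["tvec"],float).ravel()
    c=-R.T@t;d=R.T@np.linalg.inv(f["camera_matrix"])@np.array([uv[0],uv[1],1.]);return c+d*(z-c[2])/d[2]
def save(f,n): cv2.imwrite("pics/"+n+".png",f["img"][:,:,::-1])
E
python3 - <<'E'
from h import *
np.set_printoptions(precision=4,suppress=True)
for c in ("top","side"):
    f=imaging.grab_frame(c);save(f,c+"0")
    R=cv2.Rodrigues(np.array(f["rvec"],float))[0];print(c,-R.T@np.array(f["tvec"]).ravel())
    for q in ("gauge","stop","stop_plate","stop_push","stop_pointer","pin","mark_yellow","mark_grey1","rail","egg_tray","spice_jar","ring_cutter"):
        r=spotter.recognise(f,q)
        print(q,[(round(d["score"],2),np.round(d["xyz"],4),proj(f,d["xyz"]).round()[0]) for d in r[:3]])
s=read_state();print(s)
E
```

```text
top [0.3888 0.1089 1.0948]
gauge [(0.56, array([0.49  , 0.0434, 0.0179]), array([283., 215.]))]
stop [(0.87, array([ 0.5465, -0.0371,  0.0693]), array([318., 189.]))]
stop_plate [(0.94, array([ 0.5492, -0.0401,  0.0685]), array([319., 188.]))]
stop_push [(0.89, array([ 0.551 , -0.0375,  0.0719]), array([318., 187.]))]
stop_pointer [(0.58, array([ 0.5508, -0.0345,  0.0706]), array([317., 187.]))]
pin [(0.56, array([ 0.5619, -0.0415,  0.0871]), array([320., 182.]))]
mark_yellow [(0.59, array([ 0.5512, -0.0367,  0.0675]), array([317., 187.])), (0.42, array([0.5787, 0.0812, 0.0288]), array([268., 179.]))]
mark_grey1 [(0.66, array([0.5848, 0.0362, 0.0313]), array([286., 176.])), (0.56, array([0.5623, 0.1328, 0.0329]), array([247., 185.])), (0.49, array([0.6362, 0.1386, 0.0797]), array([245., 152.]))]
rail [(0.94, array([0.4869, 0.0434, 0.0195]), array([283., 216.]))]
egg_tray [(0.77, array([0.4062, 0.3554, 0.0479]), array([155., 248.]))]
spice_jar [(0.6, array([0.6373, 0.1401, 0.082 ]), array([244., 151.]))]
ring_cutter [(0.86, array([ 0.454 , -0.1331,  0.0536]), array([357., 228.]))]
sid
[... 858 characters left out ...]
 array([207., 353.]))]
spice_jar [(0.71, array([0.6319, 0.1457, 0.0591]), array([202., 189.]))]
ring_cutter [(0.97, array([ 0.4547, -0.1237,  0.0422]), array([361., 164.])), (0.66, array([0.5728, 0.0856, 0.0258]), array([248., 199.]))]
{'time': 1.3, 'joints': array([61.623 , 28.2817, 77.0921,  0.0017, 74.6276, -5.472 ]), 'qvel': array([ 0.0547,  0.0887,  0.0721, -0.0015,  0.0663,  0.0462]), 'joint_torque': array([  0.001 , -88.2033, -38.4262,  -0.0001,   0.0009,  -0.0001]), 'tcp_pos': array([0.2432, 0.5757, 0.193 ]), 'ee_rot': array([-179.9988,   -0.0018,  157.0945]), 'ft_force': array([-0.1247,  0.3072,  0.4905]), 'moment': array([-0.0178, -0.0136,  0.0174]), 'opening': 0.08547419231921774}
```

View pics/top0.png

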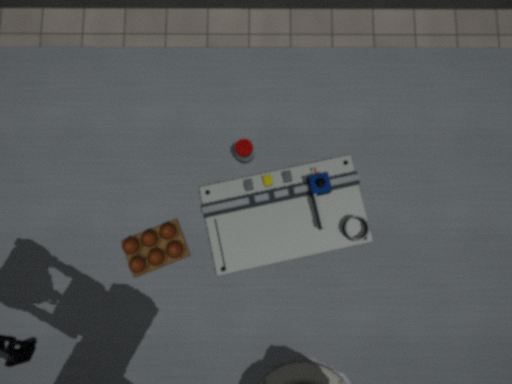

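View pics/side0.png

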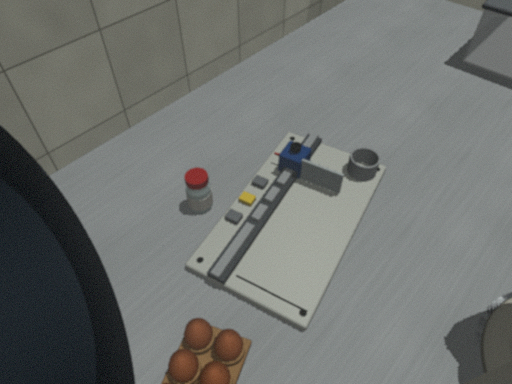

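The yellow tab (268,180 in top) is the middle of the three, and the stop (319,184) sits near the -y end. Next I'll fit the gauge pose.

```bash
cat > fit.py <<'E'
from h import *
from scipy.optimize import least_squares
np.set_printoptions(precision=4,suppress=True)
import sys
f=imaging.grab_frame("top")
im=f["img"];hsv=cv2.cvtColor(im,cv2.COLOR_RGB2HSV)
m=((hsv[:,:,2]>135)&(hsv[:,:,1]<40)).astype(np.uint8)
m[:140]=0;m[300:]=0;m[:,:190]=0;m[:,390:]=0
m=cv2.morphologyEx(m,cv2.MORPH_CLOSE,np.ones((19,19),np.uint8));m=cv2.morphologyEx(m,cv2.MORPH_OPEN,np.ones((9,9),np.uint8))
c=max(cv2.findContours(m,0,2)[0],key=cv2.contourArea);print(cv2.minAreaRect(c),cv2.boxPoints(cv2.minAreaRect(c)))
y=(hsv[:,:,0]>20)&(hsv[:,:,0]<35)&(hsv[:,:,1]>140)&(hsv[:,:,2]>90)
y[:150]=0;y[220:]=0
v,u=np.nonzero(y);yc=(u.mean(),v.mean());print("yellow",yc,len(u),ray(f,yc,.03))
b=(hsv[:,:,0]>105)&(hsv[:,:,0]<130)&(hsv[:,:,1]>150);b[:150]=0;b[220:]=0
v,u=np.nonzero(b);print("blue",u.min(),u.max(),v.min(),v.max(),u.mean(),v.mean(),ray(f,(u.mean(),v.mean()),.065))
box=cv2.boxPoints(cv2.minAreaRect(c))
P=np.array([ray(f,p,.018)[:2] for p in box]);print(P)
cv2.imwrite("pics/topz.png",cv2.resize(im[145:285,190:390,::-1],None,fx=4,fy=4,interpolation=cv2.INTER_CUBIC))
E
python3 fit.py
```

```text
((304.16595458984375, 237.89791870117188), (35.24428176879883, 118.18174743652344), 70.66519165039062) [[242.5733 240.8339]
 [354.0896 201.7054]
 [365.7586 234.9619]
 [254.2423 274.0905]]
yellow (np.float64(267.1267605633803), np.float64(179.95774647887325)) 71 [0.576  0.0835 0.03  ]
blue 308 330 173 195 318.6042296072508 183.81268882175226 [ 0.5605 -0.0405  0.065 ]
[[ 0.4244  0.1446]
 [ 0.5227 -0.1359]
 [ 0.4392 -0.1623]
 [ 0.3432  0.1154]]
```

View pics/topz.png

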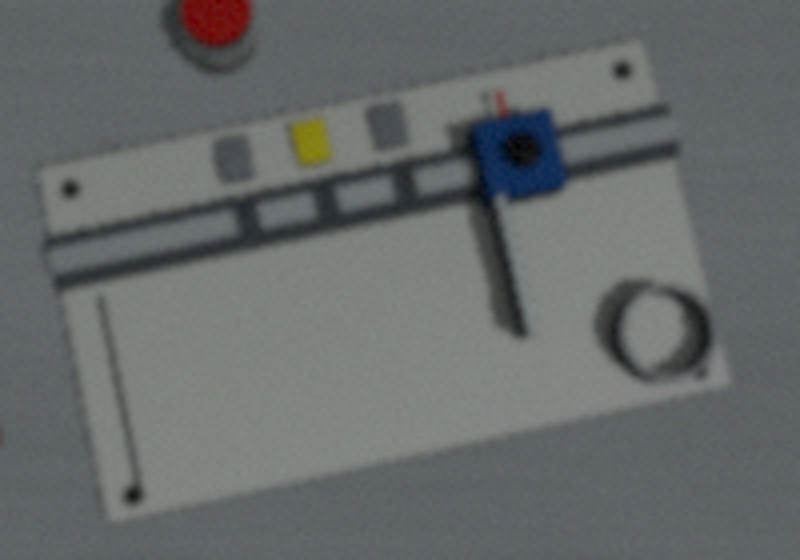

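```bash
cat > fit2.py <<'E'
from h import *
from scipy.optimize import least_squares
np.set_printoptions(precision=4,suppress=True)
f=imaging.grab_frame("top")
z2=lambda p:np.array(p)/4+[190-.375,145-.375]
img=z2([(38,167),(640,40),(730,382),(110,520)]+[(311,142),(387,126),(234,159)]+[(70,189),(622,70)][:0])
L=np.array([(95,200,18),(95,-200,18),(-135,-200,18),(-135,200,18)])/1000
tabs=lambda tx:np.array([(tx,.025,.03),(tx,-.025,.03),(tx,.075,.03)])
def W(p,L):
    c,s=np.cos(p[2]),np.sin(p[2]);L=np.atleast_2d(L);return np.c_[p[0]+c*L[:,0]-s*L[:,1],p[1]+s*L[:,0]+c*L[:,1],L[:,2]]
r=least_squares(lambda p:(proj(f,W(p,np.r_[L,tabs(p[3])]))-img).ravel(),[.49,.05,.22,.065])
p=r.x;print(p,np.degrees(p[2]),r.fun.reshape(-1,2))
def toL(q):
    c,s=np.cos(p[2]),np.sin(p[2]);d=q[:2]-p[:2];return np.array([c*d[0]+s*d[1],-s*d[0]+c*d[1],q[2]])
print("knob L",toL(ray(f,z2((521,146)),.087)),"block",toL(ray(f,(318.6,183.8),.069)),"pointer tip",toL(ray(f,z2((501,92)),.038)))
print("ring",toL(np.array([.454,-.1331,.05])),"jar",toL(np.array([.637,.140,.08])))
for y in (-.2,-.15,-.11,.0,.025): print(y,W(p,[(.03,y,.056)]))
E
python3 fit2.py
```

```text
[0.5133 0.0435 0.2167 0.0691] 12.416660444678186 [[-1.4357 -0.6704]
 [ 1.0866 -1.8161]
 [ 1.3397  0.8258]
 [-1.3144  1.4272]
 [ 0.0556  0.0507]
 [ 0.4562 -0.1349]
 [-0.1568 -0.0004]]
knob L [ 0.0308 -0.0928  0.087 ] block [ 0.0275 -0.0915  0.069 ] pointer tip [ 0.0735 -0.0975  0.038 ]
ring [-0.0959 -0.1597  0.05  ] jar [0.1416 0.0677 0.08  ]
-0.2 [[ 0.5856 -0.1454  0.056 ]]
-0.15 [[ 0.5748 -0.0966  0.056 ]]
-0.11 [[ 0.5662 -0.0575  0.056 ]]
0.0 [[0.5426 0.0499 0.056 ]]
0.025 [[0.5372 0.0743 0.056 ]]
```

Call:
jog_arm(plan=[[[0.008,-0.016,0],[0,0,-2],0],[[0.017,-0.034,0],[0,0,-3],0],[[0.017,-0.034,0],[0,0,-3],0],[[0.017,-0.034,0],[0,0,-3],0],[[0.017,-0.034,0],[0,0,-3],0],[[0.017,-0.034,0],[0,0,-3],0],[[0.017,-0.034,0],[0,0,-3],0],[[0.017,-0.034,0],[0,0,-3],0],[[0.017,-0.034,0],[0,0,-3],0],[[0.017,-0.034,0],[0,0,-3],0],[[0.017,-0.034,0],[0,0,-3],0],[[0.017,-0.034,0],[0,0,-3],0]])

```text
time: 2.6
tcp_pos: [0.4385, 0.1837, 0.1931]
ee_rot: [180.0, 0.0, 121.9]
ft_force: [0.3, 0.2, 0.0]
opening: 0.0001
```

Call:
jog_arm(plan=[[[0.017,-0.034,0],[0,0,-2.5],0],[[0.017,-0.034,0],[0,0,-2.5],0],[[0.017,-0.034,0],[0,0,-2.5],0],[[0.017,-0.034,0],[0,0,-2.5],0],[[0.017,-0.034,0],[0,0,-2.5],0],[[0.017,-0.034,0],[0,0,-2.5],0],[[0.017,-0.034,0],[0,0,-2.5],0],[[0.012,-0.028,0],[0,0,-1.5],0],[[0.007,-0.0215,0],[0,0,-0.5],0],[[0,0,-0.03],[0,0,0],0],[[0,0,-0.03],[0,0,0],0],[[0,0,0],[0,0,0],0]])

```text
time: 3.8
tcp_pos: [0.5735, -0.1018, 0.1299]
ee_rot: [-179.7, -0.2, 102.5]
ft_force: [0.4, 0.2, -0.2]
opening: -0.0005
```

```bash
cat > look.py <<'E'
import sys
from h import *
n=sys.argv[1]
o=[]
f=imaging.grab_frame("top");a=cv2.resize(f["img"][145:245,220:370],None,fx=4,fy=4,interpolation=2)
g=imaging.grab_frame("side");b=cv2.resize(g["img"][110:260,190:400],None,fx=3.5,fy=3.5,interpolation=2)
cv2.imwrite(f"pics/{n}_t.png",a[:,:,::-1]);cv2.imwrite(f"pics/{n}_s.png",b[:,:,::-1])
s=read_state();print(s["time"],s["tcp_pos"],s["ee_rot"],s["ft_force"],s["opening"])
w=imaging.grab_frame("wrist");save(w,n+"_w")
E
python3 look.py a
```

```text
3.9 [ 0.57590548 -0.10201501  0.133481  ] [-1.79963294e+02 -1.68417203e-02  1.02553821e+02] [ 0.38409284 -0.73921728  0.6811835 ] 0.00014720453780053003
```

View pics/a_t.png

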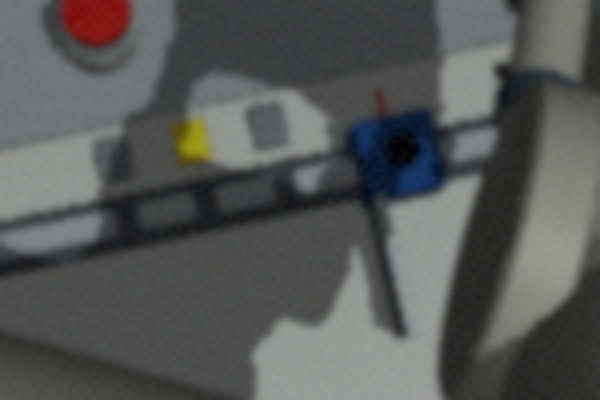

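View pics/a_s.png

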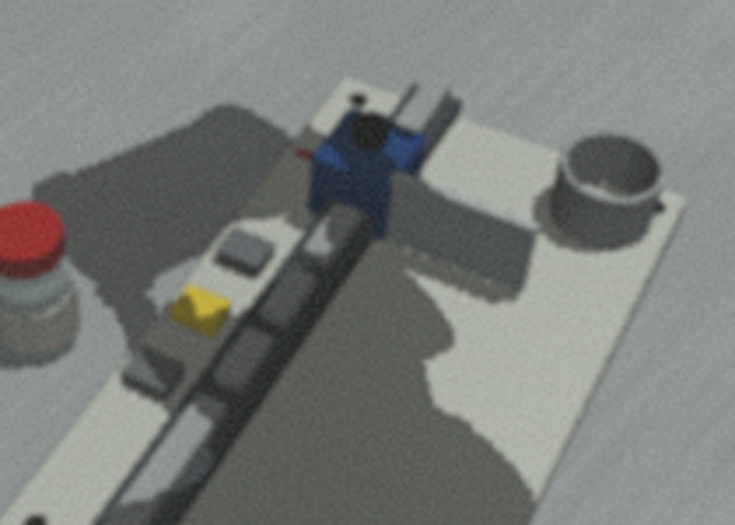

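View pics/a_w.png

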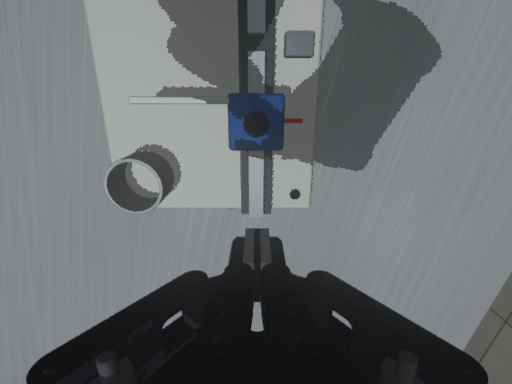

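Run:
```python
from h import *
np.set_printoptions(precision=4,suppress=True)
f=imaging.grab_frame("wrist")
for n,uv,z in [("knob",(256.5,124),.087),("face mid",(257,150.5),.070),("rail end",(256,215),.038),("rail far",(257.5,55),.038),("ptr",(302,121),.038),("front mid",(256,93.5),.07),("c1",(229,150),.07),("c2",(284,150),.07)]:
    q=ray(f,uv,z);print(n,q)
s=read_state();print(s["tcp_pos"],proj(f,s["tcp_pos"]))
g=imaging.grab_frame("side");print(proj(g,s["tcp_pos"]))
```

```text
knob [ 0.5632 -0.0424  0.087 ]
face mid [ 0.5691 -0.0669  0.07  ]
rail end [ 0.5852 -0.1441  0.038 ]
rail far [0.5514 0.0147 0.038 ]
ptr [ 0.6079 -0.034   0.038 ]
front mid [ 0.5575 -0.019   0.07  ]
c1 [ 0.544 -0.072  0.07 ]
c2 [ 0.5931 -0.0611  0.07  ]
[ 0.577  -0.1021  0.1346] [[257.2717 215.8619]]
[[310.4546 106.4584]]
```

Call:
jog_arm(plan=[[[0,0,-0.025],[0,0,0],0],[[0,0,-0.025],[0,0,0],0],[[0,0,-0.02],[0,0,0],0],[[0,0,-0.012],[0,0,0],0],[[0,0,0],[0,0,0],0],[[0,0,0],[0,0,0],0],[[-0.001,0.005,0],[0,0,0],0],[[-0.001,0.005,0],[0,0,0],0],[[0,0.002,0],[0,0,0],0],[[0,0,0],[0,0,0],0]])

```text
time: 5.05
tcp_pos: [0.5744, -0.0893, 0.0513]
ee_rot: [180.0, 0.0, 102.6]
ft_force: [-0.1, 0.3, 0.2]
opening: -0.0002
```

```bash
python3 look.py b
```

```text
5.15 [ 0.57436942 -0.08970673  0.05111956] [1.79989685e+02 8.39700414e-03 1.02610187e+02] [ 0.85441316  0.00573247 -0.59868353] 0.00015288373135850659
```

View pics/b_w.png

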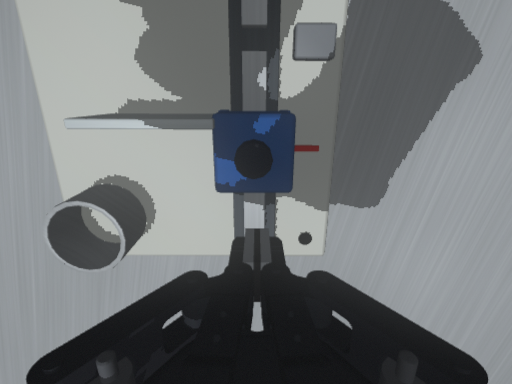

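View pics/b_s.png

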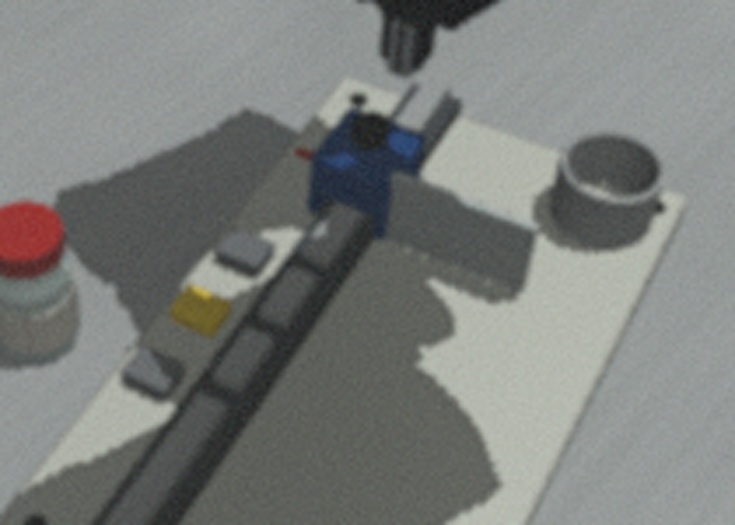

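Fingertips are behind the stop, centred on the rail (x≈257 in wrist image; stop centre 254). Starting the push.

Call:
jog_arm(plan=[[[-0.0004,0.002,0],[0,0,0],0],[[-0.0004,0.002,0],[0,0,0],0],[[-0.0004,0.002,0],[0,0,0],0],[[-0.0004,0.002,0],[0,0,0],0],[[-0.0004,0.002,0],[0,0,0],0],[[-0.0004,0.002,0],[0,0,0],0],[[-0.0004,0.002,0],[0,0,0],0],[[-0.0004,0.002,0],[0,0,0],0],[[-0.0004,0.002,0],[0,0,0],0],[[-0.0004,0.002,0],[0,0,0],0],[[-0.0004,0.002,0],[0,0,0],0],[[-0.0004,0.002,0],[0,0,0],0]])

```text
time: 6.4
tcp_pos: [0.5694, -0.0656, 0.051]
ee_rot: [180.0, 0.0, 102.6]
ft_force: [-0.5, -0.5, 0.1]
opening: 0.0002
```

```bash
python3 look.py c
```

```text
6.5 [ 0.56938476 -0.0655004   0.05095666] [-1.79994750e+02 -3.37307554e-03  1.02608616e+02] [ 0.19824937 -0.07708451  0.7615999 ] -4.603052513039126e-05
```

View pics/c_w.png

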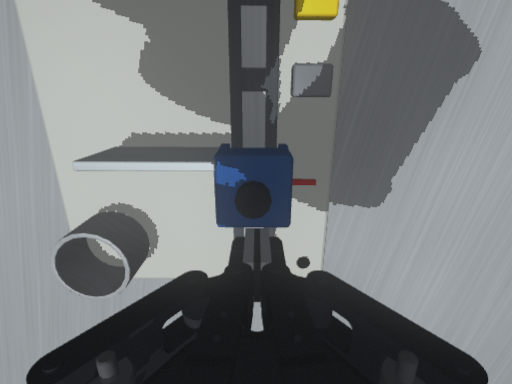

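View pics/c_s.png

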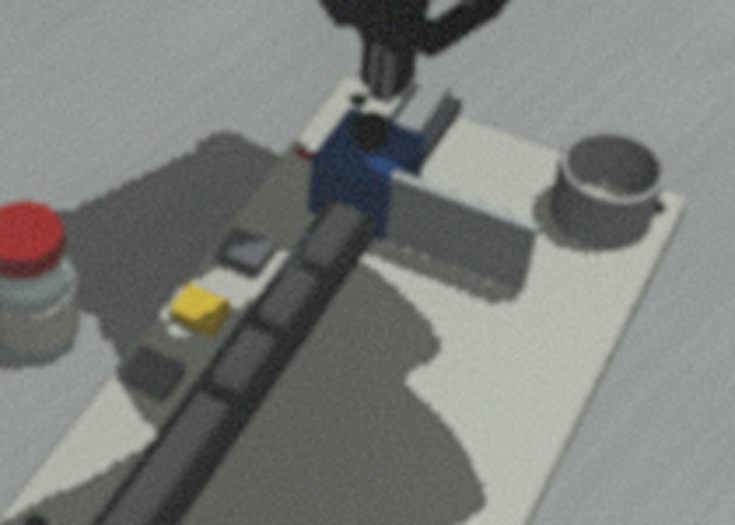

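Run:
```python
from h import *
np.set_printoptions(precision=4,suppress=True)
f=imaging.grab_frame("wrist")
for n,uv,z in [("face mid",(254,226),.070),("c1",(217,226),.07),("c2",(291,226),.07),("knob",(253,199),.087),("front",(254,148),.07)]:
    print(n,ray(f,uv,z))
s=read_state();print(s["tcp_pos"])
R=np.array([-.213,.977,0])
for d in (0,.005,.011): print(proj(f,s["tcp_pos"]+d*R),proj(f,s["tcp_pos"]+d*R+[0,0,.02]))
```

```text
face mid [ 0.5674 -0.0651  0.07  ]
c1 [ 0.5435 -0.0704  0.07  ]
c2 [ 0.5914 -0.0597  0.07  ]
knob [ 0.5616 -0.0401  0.087 ]
front [ 0.5563 -0.0142  0.07  ]
[ 0.5695 -0.0658  0.051 ]
[[256.7409 215.6768]] [[256.7277 228.2048]]
[[256.7729 209.3712]] [[256.763  221.3352]]
[[256.812  201.6687]] [[256.8062 212.9278]]
```

Call:
jog_arm(plan=[[[-0.0004,0.002,0],[0,0,0],0],[[-0.0004,0.002,0],[0,0,0],0],[[-0.0004,0.002,0],[0,0,0],0],[[-0.0004,0.002,0],[0,0,0],0],[[-0.0004,0.002,0],[0,0,0],0],[[-0.0004,0.002,0],[0,0,0],0],[[-0.0004,0.002,0],[0,0,0],0],[[-0.0004,0.002,0],[0,0,0],0]])

```text
time: 7.4
tcp_pos: [0.5662, -0.0496, 0.051]
ee_rot: [180.0, 0.0, 102.6]
ft_force: [0.2, 0.1, 0.8]
opening: 0.0003
```

```bash
python3 look.py d
```

```text
7.5 [ 0.56617682 -0.04952105  0.05097861] [-1.79996037e+02 -4.01798880e-03  1.02604784e+02] [-0.20120092 -0.21623005 -1.084146  ] -0.00023840873649627717
```

View pics/d_w.png

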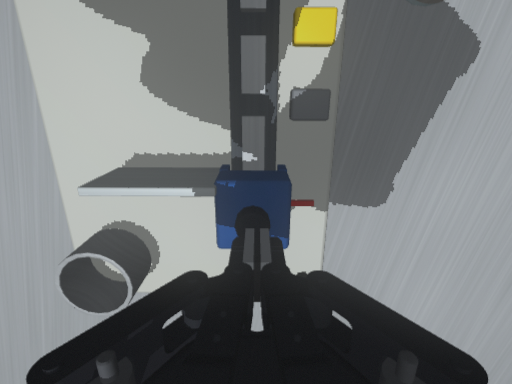

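View pics/d_s.png

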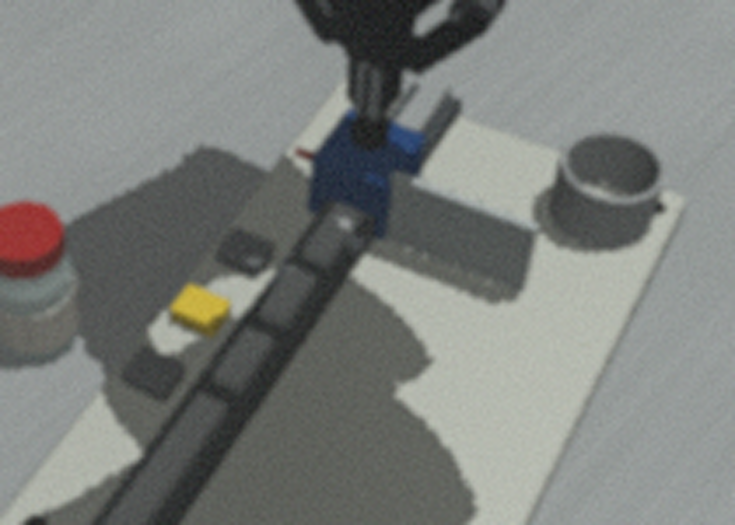

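The fingertips seem to overlap the stop and no force is felt, so they may be higher than reported. I'll check before moving on.

Run:
```python
from h import *
np.set_printoptions(precision=4,suppress=True)
f=imaging.grab_frame("side")
w=imaging.grab_frame("wrist");t=imaging.grab_frame("top")
s=read_state();T=s["tcp_pos"];print(T,s["joints"])
for dz in (0,.02,.03,.04,.05,.06): print(dz,proj(f,T+[0,0,dz]),proj(w,T+[0,0,dz]))
# previous picture c
print("c",[proj(f,np.array([.5694,-.0655,.051+d])) for d in (0,.02,.04,.06)])
print("b",[proj(f,np.array([.5744,-.0897,.051+d])) for d in (0,.02,.04,.06)])
cv2.imwrite("pics/e_s.png",cv2.resize(f["img"][100:200,240:380,::-1],None,fx=5,fy=5,interpolation=2))
cv2.imwrite("pics/e_t.png",cv2.resize(t["img"][145:245,250:400,::-1],None,fx=5,fy=5,interpolation=2))
print("a tips in side (px)", [proj(f,np.array([.577,-.102,.1335]))])
R=cv2.Rodrigues(np.array(w["rvec"]))[0];print("wcam",-R.T@np.array(w["tvec"]).ravel(),R[2])
```

```text
[ 0.5663 -0.0498  0.051 ] [-11.0481  33.8431  93.6949  -0.0004  52.4617 -23.6416]
0 [[295.0792 154.2474]] [[256.7354 215.6562]]
0.02 [[295.7893 146.9163]] [[256.7228 228.1841]]
0.03 [[296.1544 143.1461]] [[256.7155 235.5026]]
0.04 [[296.5266 139.3036]] [[256.7072 243.6912]]
0.05 [[296.906  135.3865]] [[256.698 252.915]]
0.06 [[297.2929 131.3928]] [[256.6874 263.3835]]
c [array([[298.6309, 149.5938]]), array([[299.3993, 142.2566]]), array([[300.197 , 134.6408]]), array([[301.0255, 126.7301]])]
b [array([[303.8979, 142.5622]]), array([[304.7499, 135.2199]]), array([[305.6337, 127.6034]]), array([[306.5511, 119.6973]])]
a tips in side (px) [array([[310.3862, 106.9502]])]
wcam [0.5486 0.0301 0.2319] [ 0.0683 -0.3091 -0.9486]
```

View pics/e_s.png

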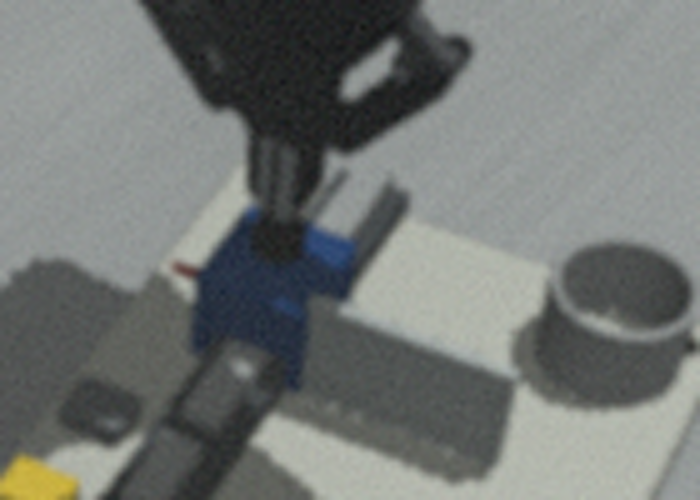

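View pics/e_t.png

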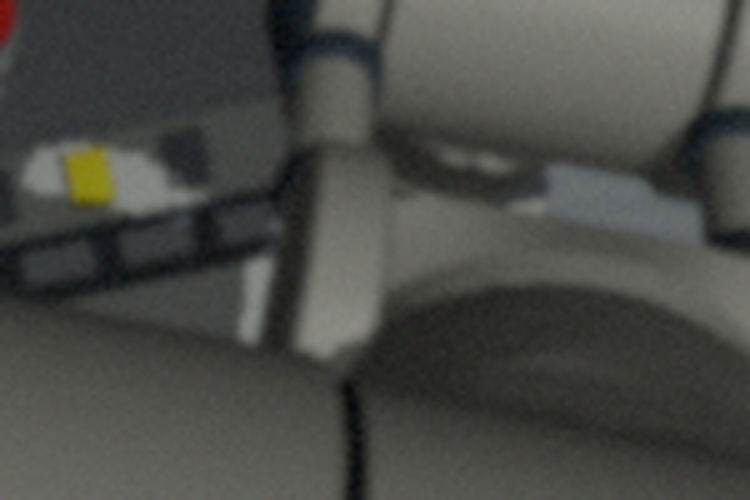

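The tips really are about 25 to 30 mm higher than the TCP reading suggests, above the stop's top, close behind the knob. Back off first, before anything touches.

Call:
jog_arm(plan=[[[0.001,-0.005,0],[0,0,0],0],[[0.002,-0.01,0],[0,0,0],0],[[0.002,-0.01,0],[0,0,0],0],[[0.002,-0.01,0],[0,0,0],0],[[0.002,-0.01,0],[0,0,0],0],[[0.001,-0.005,0],[0,0,0],0],[[0,0,0],[0,0,0],0],[[0,0,0],[0,0,0],0]])

```text
time: 8.5
tcp_pos: [0.5761, -0.0997, 0.0509]
ee_rot: [-180.0, -0.0, 102.6]
ft_force: [-0.7, -0.1, -0.6]
opening: -0.0001
```

Run:
```python
from h import *
np.set_printoptions(precision=4,suppress=True)
f=imaging.grab_frame("side");w=imaging.grab_frame("wrist")
s=read_state();T=s["tcp_pos"];print(s["time"],T,s["ft_force"],s["opening"],s["joints"],s["ee_rot"])
def ov(im,f,x0,x1,y0,y1,k,n):
    a=cv2.resize(im[y0:y1,x0:x1,::-1],None,fx=k,fy=k,interpolation=2)
    for d,c in ((0,(0,0,255)),(.019,(0,255,0)),(.04,(255,255,0))):
        p=(proj(f,T+[0,0,d])[0]-[x0,y0]+.5)*k
        cv2.drawMarker(a,tuple(int(v) for v in p),c,0,12,1)
    cv2.imwrite("pics/"+n,a)
ov(f["img"],f,240,380,70,190,5,"f_s.png");ov(w["img"],w,176,336,160,300,5,"f_w.png")
```

```text
8.6 [ 0.5761 -0.0994  0.051 ] [0.1225 0.6241 0.0414] 0.00018321794559759315 [-15.6447  34.8254  91.3231   0.0039  53.8635 -28.2571] [-179.991    -0.0084  102.6102]
```

View pics/f_s.png

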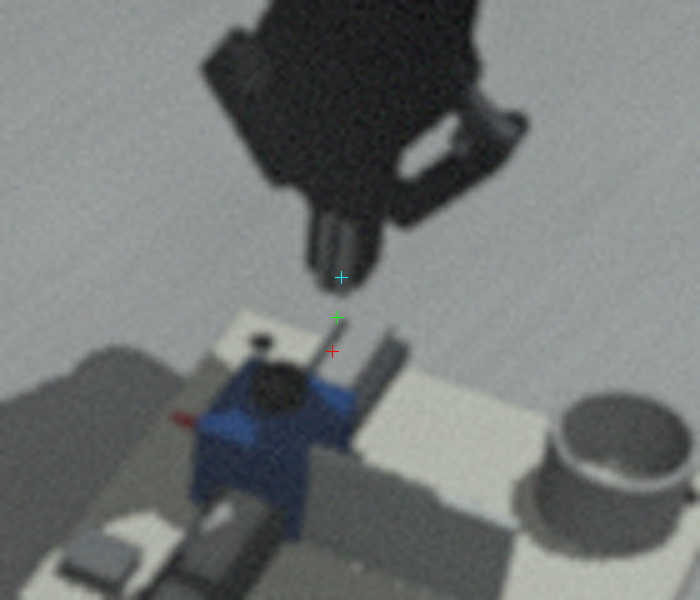

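View pics/f_w.png

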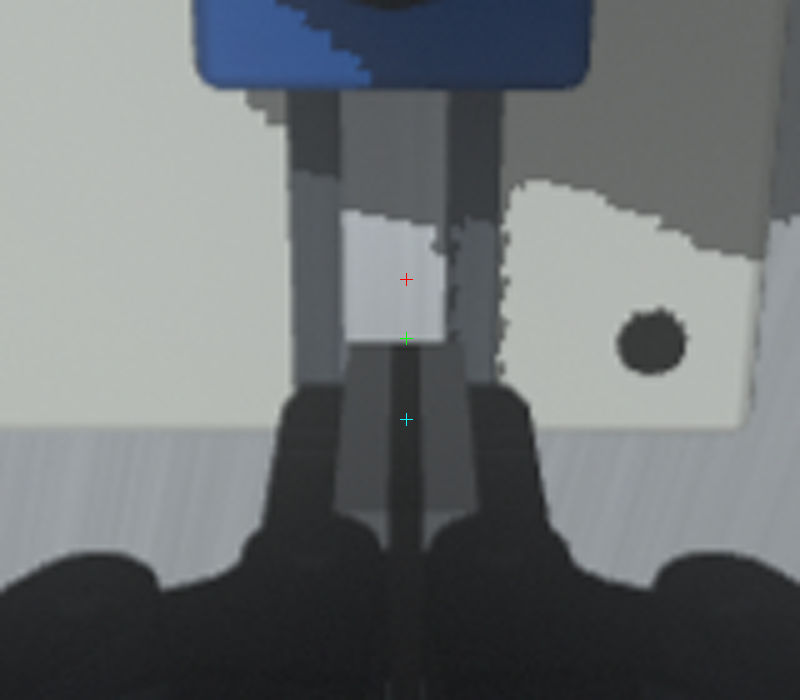

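Call:
jog_arm(plan=[[[0,0,-0.01],[0,0,0],0],[[0,0,-0.01],[0,0,0],0],[[0,0,-0.008],[0,0,0],0],[[0,0,0],[0,0,0],0],[[0,0,0],[0,0,0],0]])

```text
time: 9.1
tcp_pos: [0.5761, -0.0997, 0.0226]
ee_rot: [-180.0, -0.0, 102.6]
ft_force: [-0.1, -0.5, 0.0]
opening: 0.0
```

```bash
cat > ov.py <<'E'
import sys
from h import *
np.set_printoptions(precision=4,suppress=True)
n=sys.argv[1]
f=imaging.grab_frame("side");w=imaging.grab_frame("wrist")
s=read_state();T=s["tcp_pos"];print(s["time"],T,s["ft_force"],s["opening"])
def ov(im,f,x0,x1,y0,y1,k,n):
    a=cv2.resize(im[y0:y1,x0:x1,::-1],None,fx=k,fy=k,interpolation=2)
    for d,c in ((.03,(0,0,255)),(.035,(0,255,0)),(.04,(255,255,0))):
        p=(proj(f,T+[-.0023,.0107,d])[0]-[x0,y0]+.5)*k
        cv2.drawMarker(a,tuple(int(v) for v in p),c,0,8,1)
    cv2.imwrite("pics/"+n,a)
ov(f["img"],f,240,380,70,190,5,n+"_s.png");ov(w["img"],w,176,336,160,300,5,n+"_w.png")
E
python3 ov.py g
```

```text
9.2 [ 0.5765 -0.0998  0.0232] [0.0287 0.3763 0.4497] -6.0711583756679384e-05
```

View pics/g_s.png

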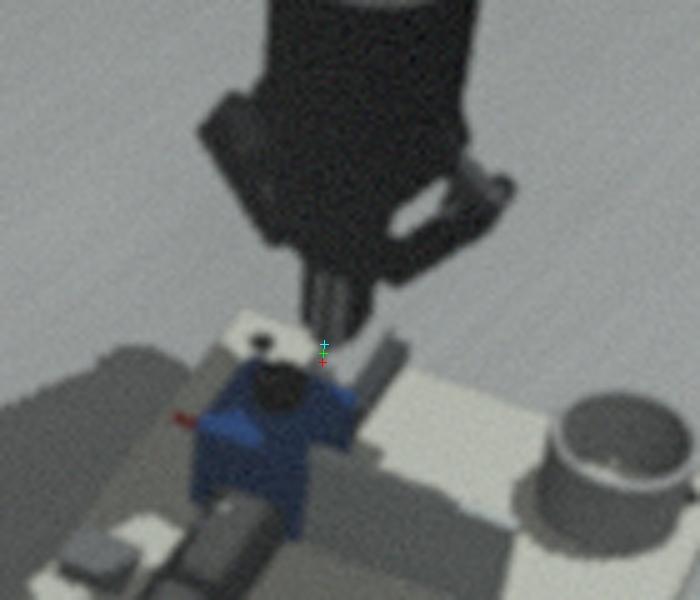

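View pics/g_w.png

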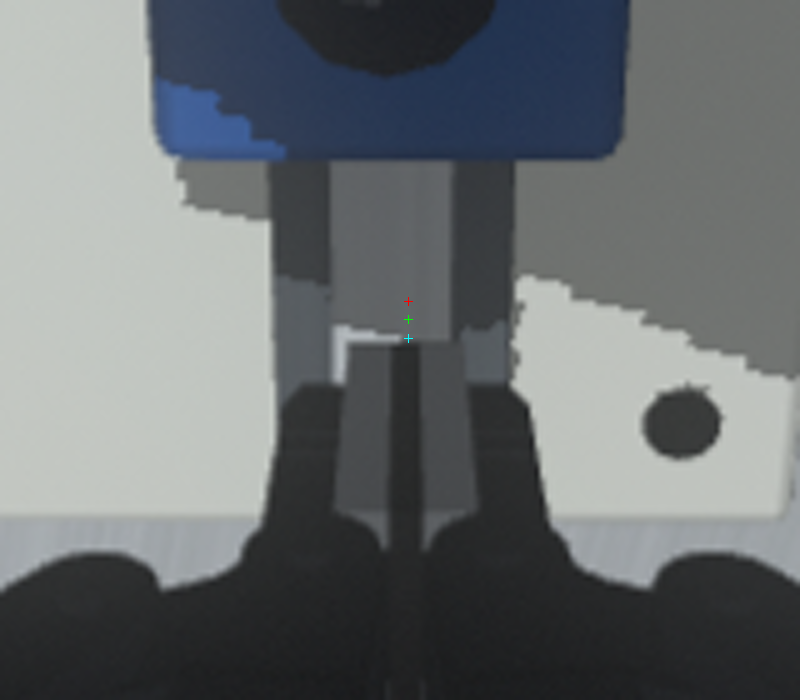

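Call:
jog_arm(plan=[[[0,0,-0.005],[0,0,0],0],[[0,0,-0.005],[0,0,0],0],[[0,0,0],[0,0,0],0],[[-0.0009,0.004,0],[0,0,0],0],[[-0.0009,0.004,0],[0,0,0],0],[[-0.0009,0.004,0],[0,0,0],0],[[-0.0004,0.002,0],[0,0,0],0],[[0,0,0],[0,0,0],0]])

```text
time: 10.0
tcp_pos: [0.5731, -0.0854, 0.0131]
ee_rot: [180.0, 0.0, 102.6]
ft_force: [-0.3, -1.1, -0.3]
opening: -0.0002
```

```bash
python3 ov.py i
```

```text
10.1 [ 0.5733 -0.0858  0.0131] [-0.3975  0.1339  0.6706] 6.945565704717323e-06
```

View pics/i_s.png

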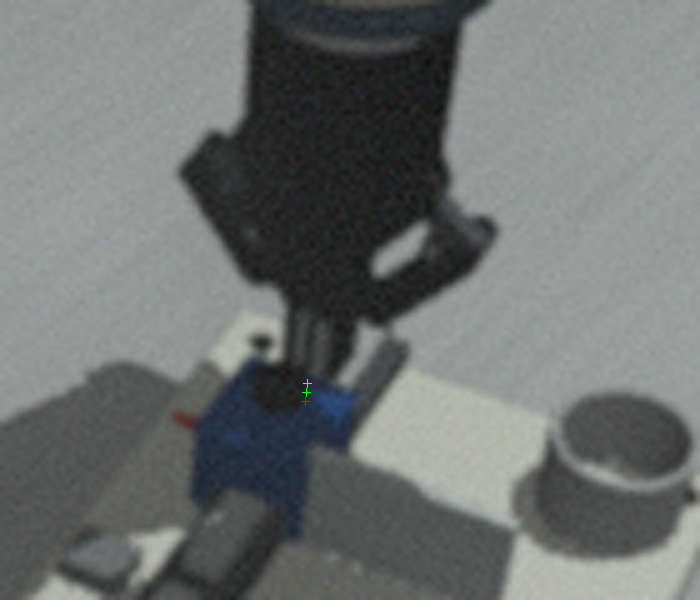

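View pics/i_w.png

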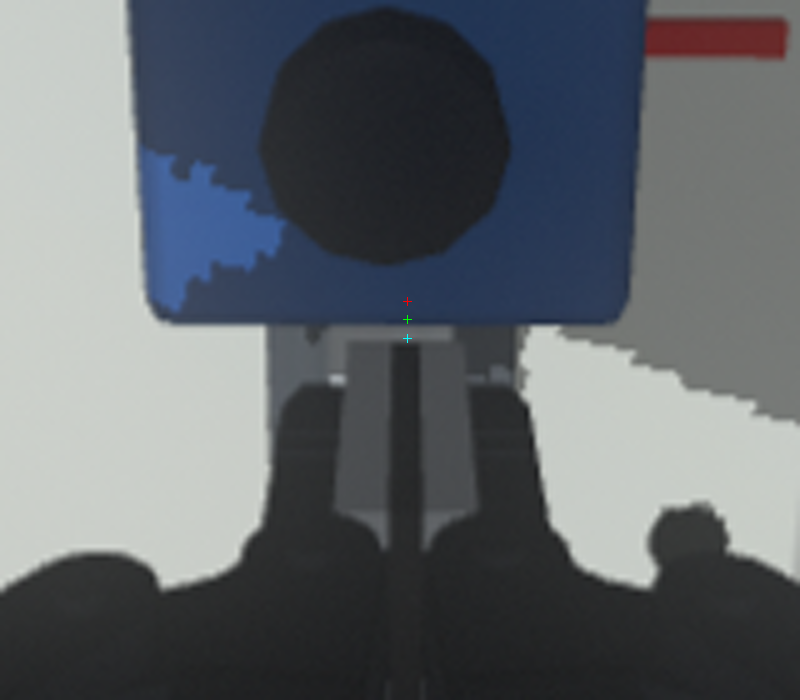

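Call:
jog_arm(plan=[[[-0.0004,0.002,0],[0,0,0],0],[[-0.0004,0.002,0],[0,0,0],0],[[-0.0004,0.002,0],[0,0,0],0],[[-0.0004,0.002,0],[0,0,0],0],[[-0.0004,0.002,0],[0,0,0],0],[[-0.0004,0.002,0],[0,0,0],0],[[-0.0004,0.002,0],[0,0,0],0],[[-0.0004,0.002,0],[0,0,0],0],[[-0.0004,0.002,0],[0,0,0],0],[[-0.0004,0.002,0],[0,0,0],0]])

```text
time: 11.1
tcp_pos: [0.569, -0.0662, 0.013]
ee_rot: [-180.0, 0.0, 102.6]
ft_force: [-2.7, -5.9, 0.5]
opening: 0.0001
```

```bash
python3 ov.py j
```

```text
11.2 [ 0.569  -0.0657  0.013 ] [ 0.4771  0.1135 -0.2556] -0.00036303316071375846
```

View pics/j_w.png

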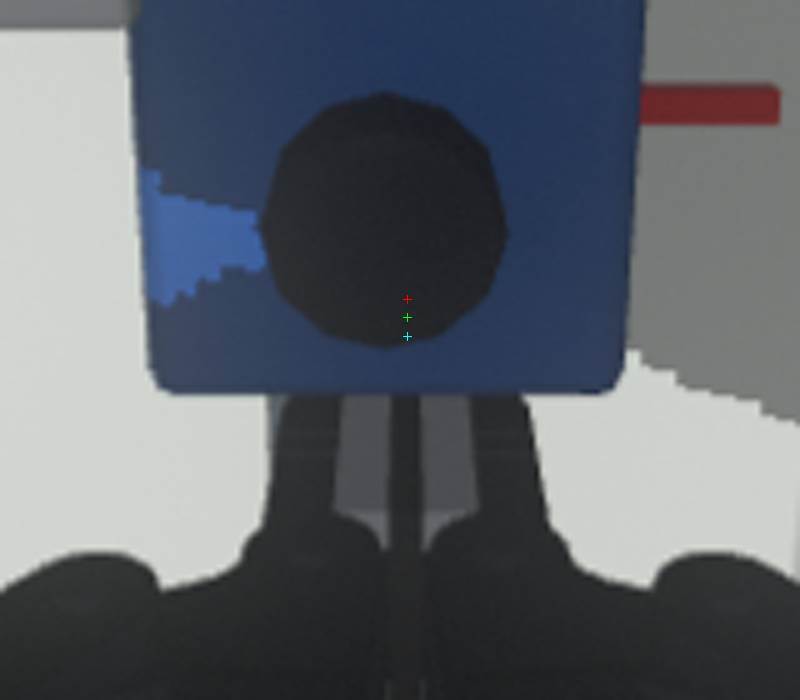

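View pics/j_s.png

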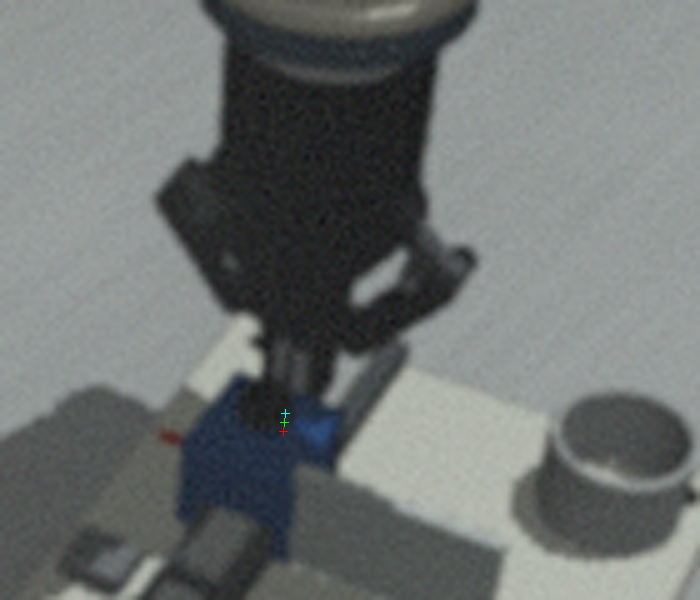

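```bash
cat > st.py <<'E'
from h import *
np.set_printoptions(precision=4,suppress=True)
f=imaging.grab_frame("wrist");s=read_state();E=np.array([.5854,-.1447]);u=np.array([-.2147,.9767])
im=f["img"];hsv=cv2.cvtColor(im,cv2.COLOR_RGB2HSV)
h,S,V=cv2.split(hsv)
b=((h>104)&(h<130)&(S>120)).astype(np.uint8)
col=b[:,220:240].mean(1)>.5; rows=np.nonzero(col)[0]
r=(((h<8)|(h>172))&(S>120)&(V>60)); r[:,:270]=0;r[:,335:]=0
vv,uu=np.nonzero(r)
L=lambda q:(q[:2]-E)@u-.2
print("t",s["time"],"tcp",s["tcp_pos"],"L",L(s["tcp_pos"]),"F",s["ft_force"])
print("face rows",rows.max(),"face y",L(ray(f,(230,rows.max()+.5),.0695)))
if len(vv): print("pointer px",uu.mean(),vv.mean(),len(vv),"y",L(ray(f,(uu.mean(),vv.mean()),.038)))
y=((h>20)&(h<35)&(S>140)&(V>70));vv,uu=np.nonzero(y)
if len(vv)>30: print("yellow",uu.mean(),vv.mean(),vv.min(),vv.max(),"y",L(ray(f,(uu.mean(),vv.mean()),.03)))
E
python3 st.py
```

```text
t 11.25 tcp [ 0.5691 -0.0656  0.013 ] L -0.11927574877560473 F [ 0.752  -0.1911 -0.6155]
face rows 185 face y -0.07784340267024502
pointer px 317.33734939759034 180.47590361445782 166 y -0.0847203271378244
yellow 328.0 0.0 0 0 y 0.010797953113109215
```

Contact is good and the stop now follows (pointer y ≈ -0.085). I'll continue at about 25 mm/s.

Call:
jog_arm(plan=[[[-0.0005,0.0025,0],[0,0,0],0],[[-0.0005,0.0025,0],[0,0,0],0],[[-0.0006,0.0025,0],[0,0,0],0],[[-0.0005,0.0025,0],[0,0,0],0],[[-0.0006,0.0025,0],[0,0,0],0],[[-0.0005,0.0025,0],[0,0,0],0],[[-0.0006,0.0025,0],[0,0,0],0],[[-0.0005,0.0025,0],[0,0,0],0],[[-0.0006,0.0025,0],[0,0,0],0],[[-0.0005,0.0025,0],[0,0,0],0],[[-0.0006,0.0025,0],[0,0,0],0],[[-0.0005,0.0025,0],[0,0,0],0]])

```text
time: 12.45
tcp_pos: [0.5627, -0.0361, 0.013]
ee_rot: [180.0, 0.0, 102.6]
ft_force: [-0.4, -5.8, 0.4]
opening: -0.0001
```

Call:
jog_arm(plan=[[[-0.0005,0.0025,0],[0,0,0],0],[[-0.0005,0.0025,0],[0,0,0],0],[[-0.0006,0.0025,0],[0,0,0],0],[[-0.0005,0.0025,0],[0,0,0],0],[[-0.0006,0.0025,0],[0,0,0],0],[[-0.0005,0.0025,0],[0,0,0],0],[[-0.0006,0.0025,0],[0,0,0],0],[[-0.0005,0.0025,0],[0,0,0],0]])

```text
time: 13.25
tcp_pos: [0.5583, -0.0159, 0.013]
ee_rot: [-180.0, 0.0, 102.6]
ft_force: [-1.5, -4.3, -0.4]
opening: -0.0002
```

```bash
python3 st.py; python3 look.py k
```

```text
t 13.3 tcp [ 0.5582 -0.0154  0.013 ] L -0.06790366398127734 F [-1.0812 -0.1898  0.1778]
face rows 184 face y -0.02643848097900342
pointer px 316.9263157894737 181.01052631578946 190 y -0.0341769610510142
yellow 324.28151898734177 77.3726582278481 57 97 y 0.02439908565072385
13.4 [ 0.55837206 -0.01549857  0.01297769] [ 1.79995950e+02 -1.22835145e-02  1.02601373e+02] [ 0.15533402  0.40797014 -0.27168385] 2.451895290417909e-05
```

View pics/k_w.png

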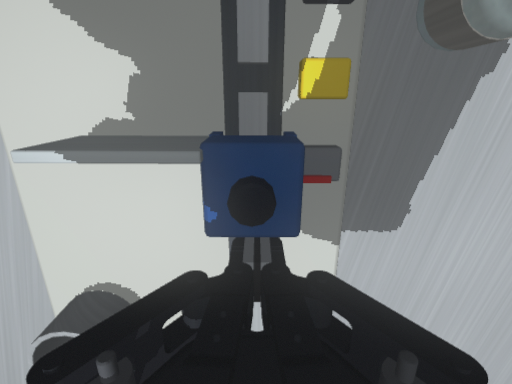

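View pics/k_s.png

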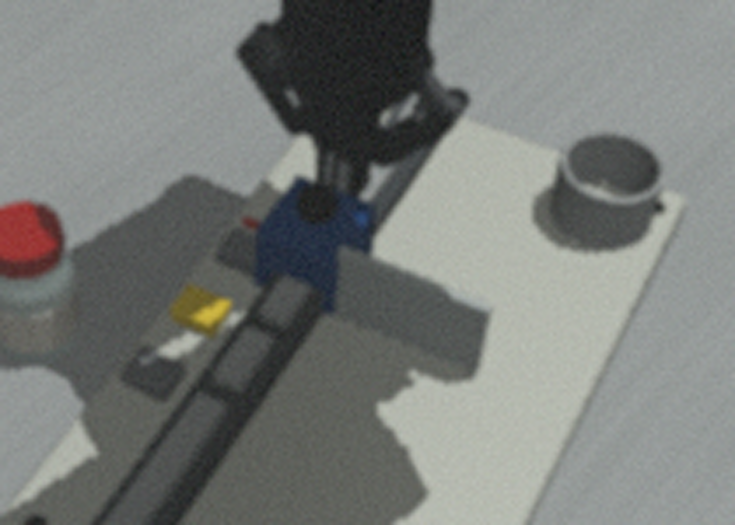

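Call:
jog_arm(plan=[[[-0.0004,0.002,0],[0,0,0],0],[[-0.0004,0.002,0],[0,0,0],0],[[-0.0005,0.002,0],[0,0,0],0],[[-0.0004,0.002,0],[0,0,0],0],[[-0.0004,0.002,0],[0,0,0],0],[[-0.0005,0.002,0],[0,0,0],0],[[-0.0004,0.0015,0],[0,0,0],0],[[-0.0003,0.0015,0],[0,0,0],0],[[-0.0003,0.0015,0],[0,0,0],0],[[-0.0003,0.0015,0],[0,0,0],0],[[-0.0003,0.0015,0],[0,0,0],0],[[-0.0003,0.0015,0],[0,0,0],0]])

```text
time: 14.65
tcp_pos: [0.5539, 0.005, 0.013]
ee_rot: [180.0, 0.0, 102.6]
ft_force: [0.7, -5.7, -0.3]
opening: 0.0001
```

```bash
python3 st.py; python3 look.py l
```

```text
t 14.7 tcp [0.5539 0.0053 0.013 ] L -0.046721194330374693 F [ 0.4849 -0.9546 -0.2407]
face rows 184 face y -0.005109536499706996
pointer px 316.4307692307692 180.98461538461538 195 y -0.012838156158609199
yellow 321.1136231884058 115.88811594202899 98 134 y 0.024730563551533746
14.8 [0.55381368 0.00541431 0.01300281] [-1.79998937e+02 -7.11456396e-03  1.02598442e+02] [ 0.43963753 -0.25206511 -0.00230593] -1.4903907573007049e-05
```

View pics/l_w.png

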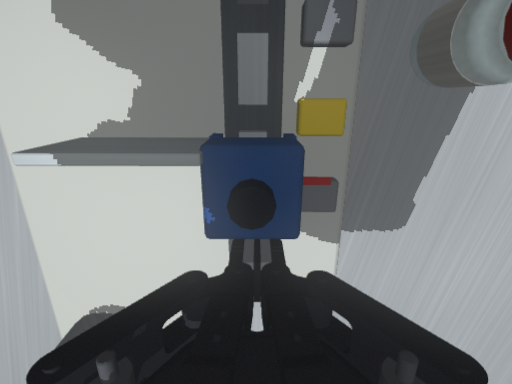

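Call:
jog_arm(plan=[[[-0.0005,0.0025,0],[0,0,0],0],[[-0.0005,0.0025,0],[0,0,0],0],[[-0.0006,0.0025,0],[0,0,0],0],[[-0.0005,0.0025,0],[0,0,0],0],[[-0.0006,0.0025,0],[0,0,0],0],[[-0.0005,0.0025,0],[0,0,0],0],[[-0.0006,0.0025,0],[0,0,0],0],[[-0.0005,0.0025,0],[0,0,0],0],[[-0.0006,0.002,0],[0,0,0],0],[[-0.0005,0.002,0],[0,0,0],0],[[-0.0005,0.002,0],[0,0,0],0],[[-0.0003,0.0015,0],[0,0,0],0]])

```text
time: 16.05
tcp_pos: [0.5478, 0.0327, 0.013]
ee_rot: [180.0, 0.0, 102.6]
ft_force: [1.6, -4.3, -1.1]
opening: 0.0002
```

```bash
python3 st.py; python3 look.py m
```

```text
t 16.1 tcp [0.5477 0.033  0.013 ] L -0.018369937816502285 F [0.9003 0.5023 0.451 ]
face rows 184 face y 0.023243447801246153
pointer px 316.4307692307692 180.98461538461538 195 y 0.015515416924013592
yellow 322.0265183917879 160.7262617621899 145 179 y 0.02619874782974757
16.2 [0.5474778  0.03298855 0.01293595] [-1.79984836e+02 -1.87935393e-02  1.02596089e+02] [ 0.31125525 -0.18623558  0.24150902] -0.0001702984471429345
```

View pics/m_w.png

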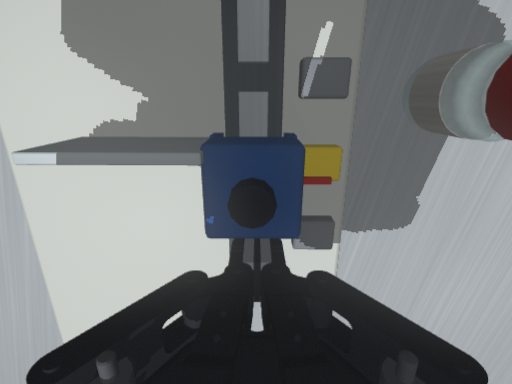

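Call:
jog_arm(plan=[[[-0.0002,0.001,0],[0,0,0],0],[[-0.0002,0.001,0],[0,0,0],0],[[-0.0003,0.001,0],[0,0,0],0],[[-0.0002,0.001,0],[0,0,0],0],[[-0.0002,0.001,0],[0,0,0],0],[[-0.0001,0.0005,0],[0,0,0],0]])

```text
time: 16.85
tcp_pos: [0.5464, 0.0384, 0.013]
ee_rot: [-180.0, -0.0, 102.6]
ft_force: [0.4, -0.8, -0.1]
opening: 0.0002
```

```bash
python3 st.py; python3 look.py n
```

```text
t 16.9 tcp [0.5464 0.0384 0.013 ] L -0.01277943028084405 F [-1.1551  0.2696 -0.2265]
face rows 184 face y 0.029115144150922145
pointer px 316.7098445595855 181.02072538860102 193 y 0.021386306024249707
yellow 322.3347022587269 168.23613963039014 154 187 y 0.027306710655282646
17.0 [0.54651042 0.03833034 0.01300467] [ 1.79992907e+02 -5.59117766e-03  1.02594076e+02] [-0.10731063  0.58402323  0.1601295 ] -0.00014414168231982345
```

View pics/n_w.png

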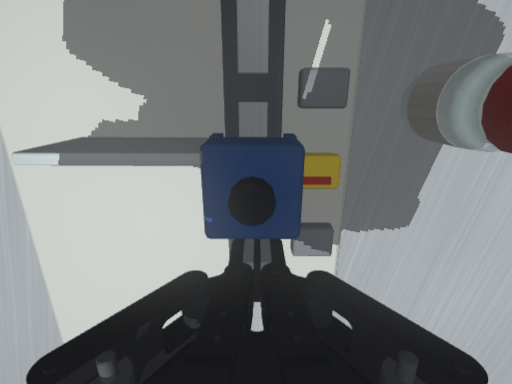

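Call:
jog_arm(plan=[[[-0.0002,0.001,0],[0,0,0],0],[[-0.0002,0.0005,0],[0,0,0],0],[[0,0,0],[0,0,0],0],[[0,0,0],[0,0,0],0]])

```text
time: 17.45
tcp_pos: [0.5462, 0.0397, 0.013]
ee_rot: [180.0, 0.0, 102.6]
ft_force: [0.6, -0.5, -0.1]
opening: 0.0001
```

```bash
python3 st.py; python3 ov.py o
```

```text
t 17.5 tcp [0.5462 0.0397 0.013 ] L -0.011479079118723146 F [ 0.7075 -0.9335 -0.758 ]
face rows 183 face y 0.030951003655148968
pointer px 316.5 181.0 194 y 0.022713375366540473
yellow 322.0248962655602 170.64626556016597 156 189 y 0.02706598315438849
17.6 [0.5462 0.0397 0.013 ] [ 1.1859 -0.6003 -0.5063] 2.9044393831744372e-05
```

View pics/o_w.png

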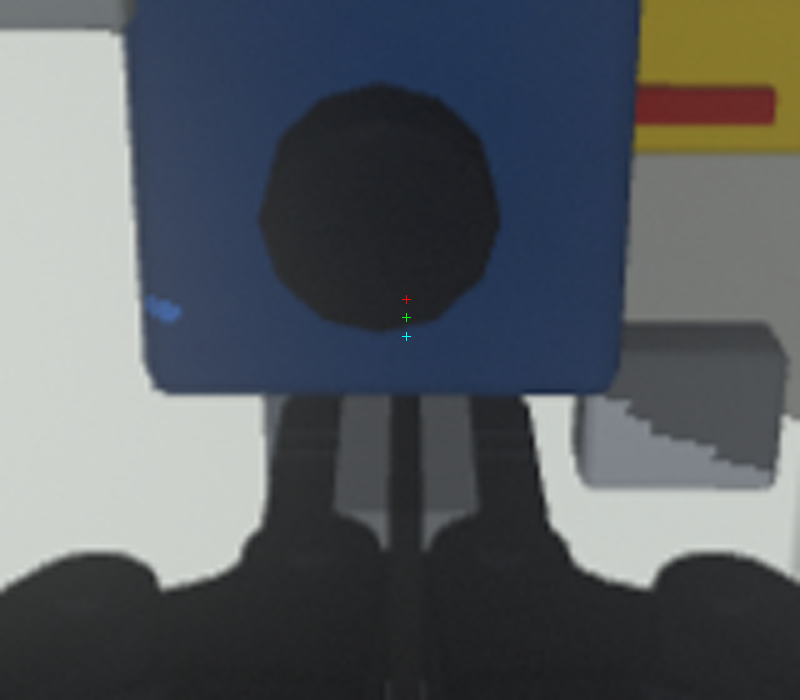

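Call:
jog_arm(plan=[[[-0.0002,0.001,0],[0,0,0],0],[[0,0,0],[0,0,0],0],[[0,0,0],[0,0,0],0]])

```text
time: 17.9
tcp_pos: [0.546, 0.0405, 0.013]
ee_rot: [180.0, 0.0, 102.6]
ft_force: [1.6, -5.0, -0.0]
opening: -0.0001
```

```bash
python3 st.py; python3 ov.py p
```

```text
t 17.95 tcp [0.546  0.0405 0.013 ] L -0.010658666606538664 F [ 1.3645 -5.0526 -0.2459]
face rows 183 face y 0.031777791443621695
pointer px 316.5 181.0 194 y 0.023532695926953118
yellow 321.6830769230769 172.1251282051282 157 191 y 0.026924073094876516
18.05 [0.546  0.0405 0.013 ] [ 1.6653 -5.014  -0.2107] -7.090172643701122e-06
```

View pics/p_w.png

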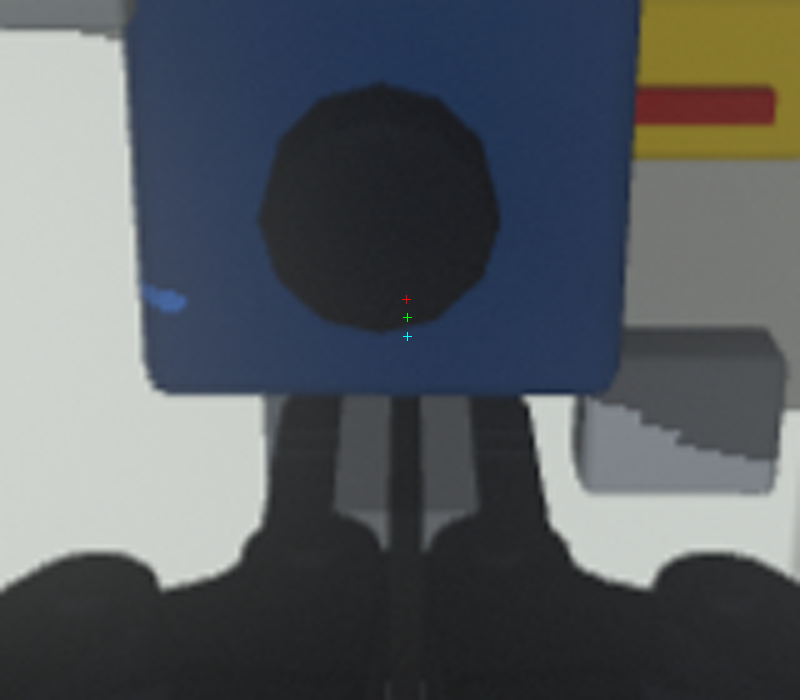

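A sustained 5 N at standstill means the notch is now holding the stop, and the knob looks smaller, so lower. I'll take the hand away: back first, then up.

Call:
jog_arm(plan=[[[0.0004,-0.002,0],[0,0,0],0],[[0.001,-0.005,0],[0,0,0],0],[[0.002,-0.01,0],[0,0,0],0],[[0.002,-0.01,0],[0,0,0],0],[[0.002,-0.01,0],[0,0,0],0],[[0.001,-0.006,0],[0,0,0],0],[[0,0,0],[0,0,0],0]])

```text
time: 18.75
tcp_pos: [0.5545, -0.0033, 0.0129]
ee_rot: [180.0, 0.0, 102.5]
ft_force: [-0.1, -1.2, -0.3]
opening: -0.0001
```

```bash
python3 st.py; python3 look.py q; python3 ov.py q2
```

```text
t 18.8 tcp [ 0.5543 -0.0028  0.0129] L -0.054687760745172204 F [ 1.0841 -0.0673  0.1508]
face rows 148 face y 0.004161929142557225
pointer px 322.3529411764706 100.02941176470588 170 y 0.025349146178352794
yellow 329.94163090128757 101.66094420600858 83 120 y 0.02439967059479184
18.9 [ 0.55414846 -0.0021517   0.01296697] [-1.79992986e+02 -8.24823629e-03  1.02585340e+02] [ 0.08584289  0.16421223 -0.9209862 ] -0.0002473650512496188
19.05 [ 0.5542 -0.0019  0.013 ] [-0.8597  0.1572  0.9414] 9.084931849537125e-05
```

View pics/q_w.png

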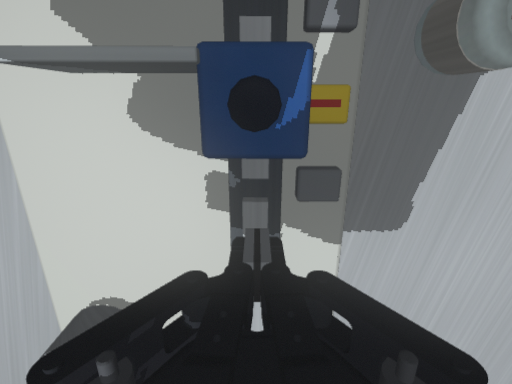

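View pics/q_s.png

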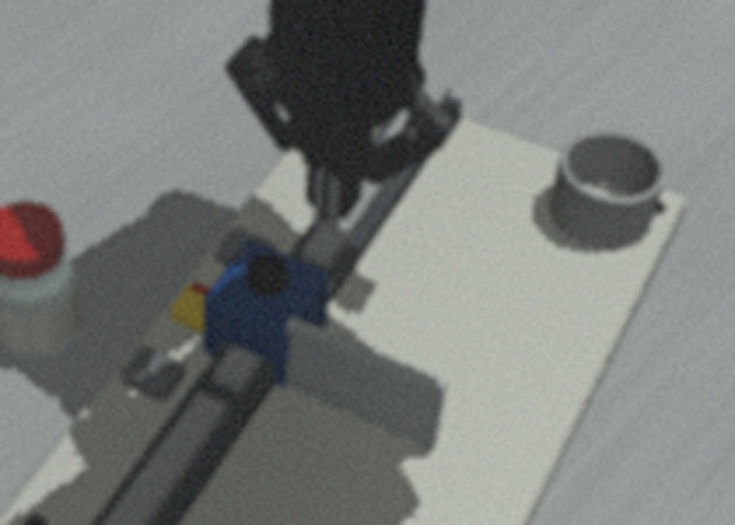

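Call:
jog_arm(plan=[[[0,0,0.015],[0,0,0],0],[[0,0,0.03],[0,0,0],0],[[0,0,0.03],[0,0,0],0],[[0,0,0.03],[0,0,0],0],[[0,0,0.03],[0,0,0],0],[[0,-0.03,0.015],[0,0,0],0],[[0,-0.03,0],[0,0,0],0],[[0,-0.03,0],[0,0,0],0],[[0,0,0],[0,0,0],0],[[0,0,0],[0,0,0],0]])

```text
time: 20.05
tcp_pos: [0.5541, -0.0923, 0.1629]
ee_rot: [-180.0, -0.0, 102.5]
ft_force: [0.2, -0.4, 0.8]
opening: 0.0
```

```bash
python3 st.py; python3 look.py r
python3 - <<'E'
import cv2,numpy as np
a=cv2.imread("pics/a_w.png");r=cv2.imread("pics/r_w.png")
print(a.shape)
E
python3 - <<'E'
from h import *
f=imaging.grab_frame("side")
cv2.imwrite("pics/s_s.png",cv2.resize(f["img"][150:230,220:320,::-1],None,fx=7,fy=7,interpolation=2))
cv2.imwrite("pics/s_s0.png",cv2.resize(cv2.imread("pics/side0.png")[120:200,245:345],None,fx=7,fy=7,interpolation=2))
E
```

```text
t 20.1 tcp [ 0.5541 -0.0917  0.1628] L -0.14154872573404734 F [-0.2181 -0.9343 -0.2674]
20.2 [ 0.55415039 -0.0912924   0.1628695 ] [-1.79985380e+02 -2.13235876e-02  1.02647240e+02] [ 0.17290179 -0.04679427 -0.64337647] -6.887672018767382e-05
(384, 512, 3)Traceback (most recent call last):
  File "st.py", line 12, in <module>
    print("face rows",rows.max(),"face y",L(ray(f,(230,rows.max()+.5),.0695)))
                      ~~~~~~~~^^
    return umr_maximum(a, axis, None, out, keepdims, initial, where)
ValueError: zero-size array to reduction operation maximum which has no identity
```

View pics/r_w.png

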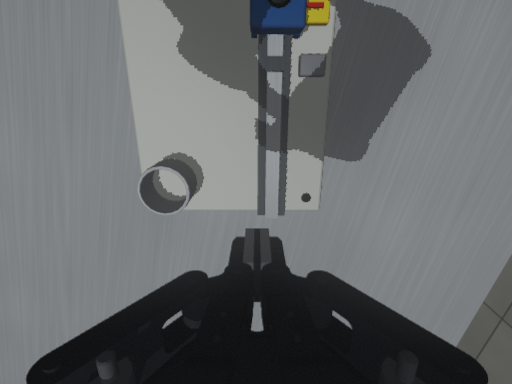

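View pics/r_t.png

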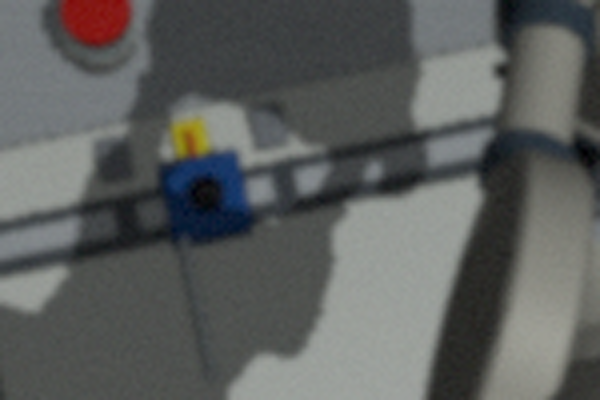

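View pics/s_s.png

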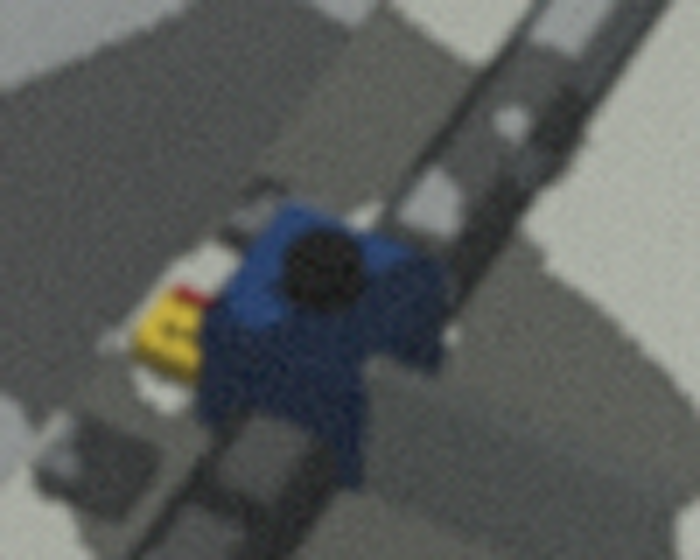

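View pics/s_s0.png

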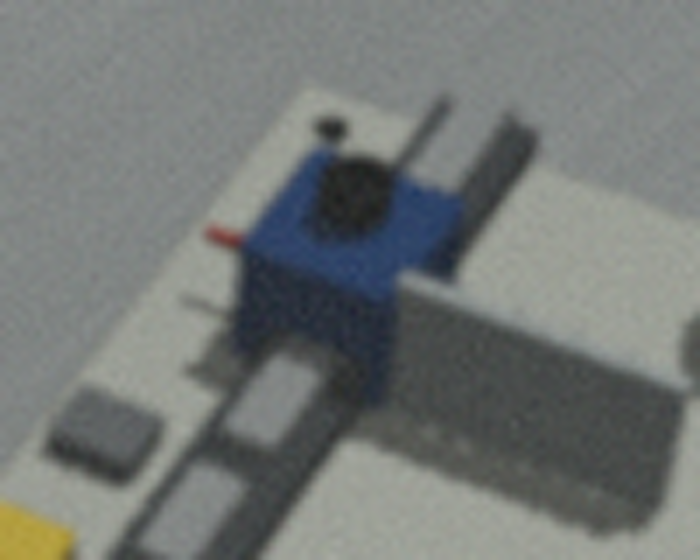

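The pointer sits mid-tab and the knob is visibly lower than at the start. The ring, jar and tray are unmoved, so I'm handing in.

```bash
python3 -c "
from h import *
print(env.close_job(), read_state()['time'])"
```

```text
the job is handed in; nothing more can be done
the job is handed in; nothing more can be done
```

I pushed the blue stop past the first grey notch into the yellow one using shut fingertips. I then backed the hand off along the rail, raised it clear and handed the job in at about 20 s of the 42 s allowed.

**Last checks**
- **Position:** with the hand off, the pointer measured y = +25.3 mm on the rail and the yellow tab +24.4 mm. The notch is at +25 mm.
- **Pin down:** the pushing resistance vanished, then a steady 5 N hold appeared. After that the stop pulled itself back to the notch's middle once the fingers left. The knob also looks lower on the block than at the start. I judged that from the pictures; I did not measure the pin height itself.
- **Forces:** the highest I read was about 6 N. I only read the force at the end of each move, so I did not record the peak when the stop left the first notch.
- **Other things:** the ring cutter and spice jar look unmoved in the last views. The egg tray was outside the last cropped views; the only pass near it was the first move, which kept the hand high.

**What went wrong or disagreed**
- **Fingertips higher than reported:** the real tips were about 40 mm above the reported TCP height. My first approach therefore passed over the stop's top and over or right next to the knob. No force showed and the stop did not move; I backed off, lowered the hand using the pictures, and pushed again.
- **Fingers in the way:** with the fingers still in place, the pointer and tab readings differed by up to about 6 mm, because the stop and pointer hid part of the tab. The clear view afterwards agreed to about 1 mm.
- **Face check unusable:** my automatic reading of the stop's back face was wrong, so I did not use it.

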